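Hold a probe on the spring piston of a valve body

ROBOT

A 6-joint arm with a two-finger parallel gripper is mounted at the origin on the work surface. World frame = base frame: x ahead of the robot, y to its left, z up, the work surface at z = 0. Lengths are in mm, angles in rad, forces in N, time in s.
With the tool pointing down it reaches from about 350 to 775 mm from the base axis. Payload 7.3 kg.
Tool frame: the origin (TCP) lies at the very end of the fingers, on their centre line; the grasp point (between the pads) lies 19 mm behind it; z points along the fingers, y is the line along which they close (so a half turn about z gives the same grasp; the last joint's range is limited). The gripper opens to 92 mm and grips with 3 to 60 N. Pads are 19 mm wide; open, the fingers measure 130 mm over their backs; the gripper's body (75 mm by 190 mm) begins 47 mm behind the grasp point.
Start: joints at [0.991, 0.342, 1.524, -0, 1.275, -0.146], TCP at [220.658, 476.398, 226.741] pointing down, gripper open.
Joint ranges: [-2.53, 2.53], [-0.77, 2.02], [0.04, 2.7], [-1, 4.14], [0.28, 2.66], [-3.11, 3.11]. Speed limits (rad/s): [2.57, 2.57, 3.14, 3.14, 3.14, 3.14].

INTERFACE

Orientations are given as [roll, pitch, yaw] about the fixed x, y, z axes, in that order (R = Rz(yaw) Ry(pitch) Rx(roll)).
In Python, from plant import * gives the robot as it stands.
- The arm moves only by the tool arm_command, never from a script. Its arguments are lists of equal length, an entry for each row: "gripper": the finger opening in mm, from 0 to 91.8; "dp": the shift along the tool's x, y, z in units of 25 mm (1.0 is 25 mm), a list of three; "twist": the turn about the tool's z in units of 5 degrees (1.0 is 5 degrees). A call has exactly 5 rows; each row shifts and turns the commanded pose from where the row before left it, along the tool's axes as they then stand; what a row does not reach is not made up. A row lasts 1/8 s, in which the tool goes at most 62.5 mm and 10.7 degrees, less where a joint would pass 70% of its speed; a pose out of reach is approached as far as the arm can. A call is refused whole if a number of a shift passes 1 or a number of a turn 1, either way. A call with a gripper value outside its range is refused whole. The fingers move at their own pace and stop on an object; the grip force is fixed at half the most. Time passes only in rows, so rows that do not move let the fingers close, or fill a call up. It gives the time, the measured TCP pose, the force, the opening and the grip force at its end, in the units of the state.
- get_obs(): the state, without advancing time (a new reading comes with each control period).
- capture(name): name is "scene" or "top"; returns the picture (480x640x3 uint8, red, green, blue); there is no depth.
- get_calibration(name): a dict with "mtx" (3x3 intrinsics, pixels), "position" and "attitude" of the camera in the world. Camera axes: x right, y down, z forward; pixel columns grow to the right and rows downward; lengths in mm; the calibration is good to about 2 mm. A picture is of the moment at which its call begins. get_calibration takes no time and is no camera call.
- close_job(): hands the job in; it is judged then, once.
The state is a dict: "time": time; "joint_positions": joint angles; "dq": joint speeds; "tau": joint torques, N m; "tool_pos": TCP position; "tcp_rot": TCP orientation; "contact_force": force on the tool from outside, world axes, zero at the start; "moment": the same for the moment, N m; "grip_width": finger opening in mm; "finger_force": force on a finger pad.
Only numpy, scipy, OpenCV 4.12 (cv2) and the standard library are available. Lean on these libraries where they do the work, as an engineer would, in place of code of your own. Each camera call takes 0.05 s, during which the arm holds its last target. There are 200 camera calls.

TASK

Take the handled probe out of the tool block, pass its steel rod down through the guide ring on the tilted valve body, and press the spring piston below the ring about half-way in (a light push of about 4 N), never to the bottom. Finish while holding it there, with the gripper still on the handle, the piston half-way in and the rod square to the casting's tilted face. Press only with the probe, and leave the drift, race, wrench and socket where they are.

Things in the scene. Friction and masses are not known exactly. Their poses are not given: they have to be found in the camera images.
- probe: loose hand probe, 70 to 100 g: a straight steel rod 8 mm in diameter and 90 mm long, its last 4 mm tapered to a 3 mm flat tip, under a round black handle 24 mm in diameter and 75 mm long (handle from 90 to 165 mm above the tip, steel bands near its ends). Origin at the tip, z axis along the rod towards the handle. Starts upright in the tool block, tip 45 mm down in its hole.
- holder: fixed dark steel tool block, 120 (x) x 50 (y) x 55 mm high, origin at the centre of its underside. Probe hole at x = -34 mm, drift hole at x = +34 mm, both 45 mm deep; the probe's hole is 11 mm wide. The probe's handle starts 45 to 120 mm above the block's top.
- casting: fixed aluminium valve body, 140 (x) x 110 (y) x 35 mm, with dark pockets in its top, on a blue stand (150 x 125 mm foot). Origin at the centre of its underside, 62 mm above the table; its z axis is normal to its top face, which is tilted 15 degrees from level, facing up and to the casting's -x side (roughly towards the robot).
- guide_ring: fixed steel guide ring over the casting: 34 mm outside, 13 mm hole, 8 mm thick. Origin at the centre of its underside, z axis up along the hole (as the casting's z). Underside 40 mm above the casting's top face and 26 mm above the released piston's top, on one axis. Its bracket's post stands 44 mm off towards the casting's -y, as high as the ring.
- piston: steel spring piston below the guide ring, 20 mm in diameter, flat top, standing 14 mm out of the casting's top face when released. Origin 14 mm below its top, z axis as the casting's. It slides 12 mm straight in along -z; half-way is 6 mm in (8 mm left standing out). A spring pushes back with about 1.5 N at first touch, 4 N half-way and 6.5 N at the bottom (417 N/m).
- piston_top (a point): centre of the piston's flat top: the spot to press. In the guide ring's frame it lies at z = -26 mm when released, -32 mm half-way in and -38 mm at the bottom.
- drift: loose plain brass drift punch, 13 mm in diameter, 75 mm long, upright in the block's other hole, 30 mm of it showing. Origin at its lower end. Leave alone.
- race: loose steel bearing race lying flat on the table, 64 mm outside, 44 mm inside, 16 mm high. Origin at the centre of its underside. Leave alone.
- wrench: loose steel wrench lying on the table beyond the work, along its own x axis. Leave alone.
- socket: loose steel socket (a short tube) standing on the table, 26 mm in diameter, 16 mm bore, 34 mm high. Origin at the centre of its underside. Leave alone.

How it is judged:
By the outcome, as a careful person would: the job done as asked, in the order asked, and still so for the second after the job is handed in, while the arm keeps its last pose, push and grip.
It also fails if it takes over 45 s, if anything falls off the work surface, if the arm or the gripper's body presses on something with over 40 N, if the wrist force passes 120 N, or if a joint passes its speed limit or range.

## Working session

There is one attempt and no reset: what is moved stays moved. The work goes in short steps, Python scripts to look and compute and a tool call to move; the robot and the scene stay as the last step left them, time stands still between calls to the robot, and variables do not carry over. Pictures are saved under pics/ and viewed, at most 10 in all, crops included, and the job is handed in when it is done.

Besides the shell and the picture viewer there is one more tool, called after "Request:" by a JSON object that holds its "method" and its "body", one argument or row to a line. arm_command: Moves the arm, as the interface text tells. Its arguments: {"type":"object","properties":{"gripper":{"type":"array"},"dp":{"type":"array"},"twist":{"type":"array"}},"required":["gripper","dp","twist"]}

```bash
ls; mkdir -p pics; python3 - <<'E'
from plant import *
import cv2
print(get_obs())
for n in("scene","top"):
    im=capture(n); cv2.imwrite(f"pics/{n}0.png",cv2.cvtColor(im,cv2.COLOR_RGB2BGR)); print(get_calibration(n))
E
```

```text
pics
{'time': 0.0, 'joint_positions': array([ 9.90983065e-01,  3.42702787e-01,  1.52505433e+00,  1.88405506e-05,
        1.27541121e+00, -1.45993239e-01]), 'dq': array([ 0.00204886, -0.00045942, -0.00054657, -0.00024764,  0.00025452,
        0.00080214]), 'tau': array([ 5.24770712e-04, -4.31241453e+01, -2.44216758e+01,  7.18942937e-02,
        5.60197723e-02, -1.19463689e-04]), 'tool_pos': array([220.41269746, 476.01868517, 226.04229934]), 'tcp_rot': array([-3.14003636e+00, -2.47046478e-04,  2.70776694e+00]), 'contact_force': array([ 0.16691227, -0.24553949,  0.29595066]), 'moment': array([ 0.02710127,  0.01428315, -0.02251752]), 'finger_force': 0.0, 'grip_width': 91.78726014656785}
{'mtx': array([[548.39190148,   0.        , 320.34502759],
       [  0.        , 548.39190148, 231.36346526],
       [  0.        ,   0.        ,   1.        ]]), 'position': array([ 973.52772522, -530.25228628,  740.96594926]), 'attitude': array([-2.33530926, -0.00330503,  0.57560686])}
{'mtx': array([[518.94092345,   0.        , 320.45641153],
       [  0.        , 518.94092345, 247.51168274],
       [  0.        ,   0.        ,   1.        ]]), 'position': array([ 543.78274219,   -9.02533716, 1125.79894672]), 'attitude': array([-3.04429422,  0.01917781, -1.56909586])}
```

View pics/scene0.png

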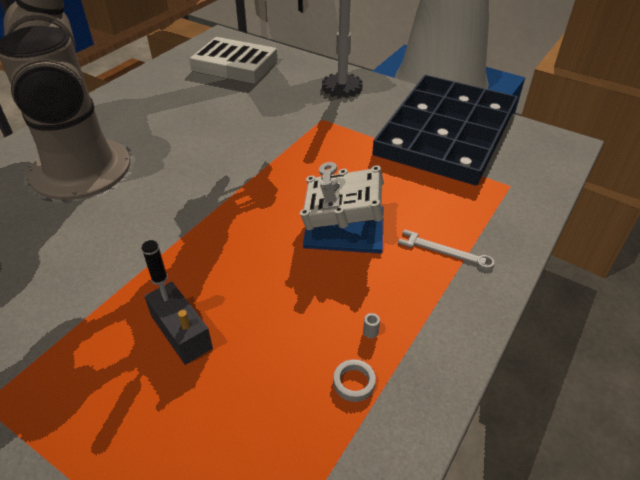

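View pics/top0.png

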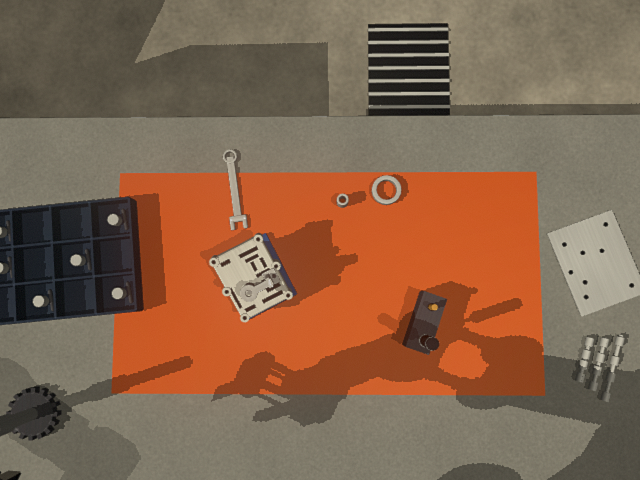

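The scene view shows the probe handle at about (153,262) and the casting at (343,195) with the ring near (328,170). In the top view the casting is at (252,278), the ring near (250,288) and the probe at (430,343). Next I'll zoom in.

```bash
python3 - <<'E'
import cv2,numpy as np
s=cv2.imread("pics/scene0.png");t=cv2.imread("pics/top0.png")
def c(im,x,y,w,h,k): return cv2.resize(im[y:y+h,x:x+w],None,fx=k,fy=k,interpolation=cv2.INTER_CUBIC)
a=c(s,295,155,100,75,4);b=c(t,200,230,100,75,4);d=c(s,130,230,100,75,4);d=c(s,120,232,133,100,3)
e=c(t,380,280,100,75,4)
cv2.imwrite("pics/z.png",np.vstack([np.hstack([a,b]),np.hstack([cv2.resize(d,(400,300)),e])]))
E
```

```text
(no output)
```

View pics/z.png

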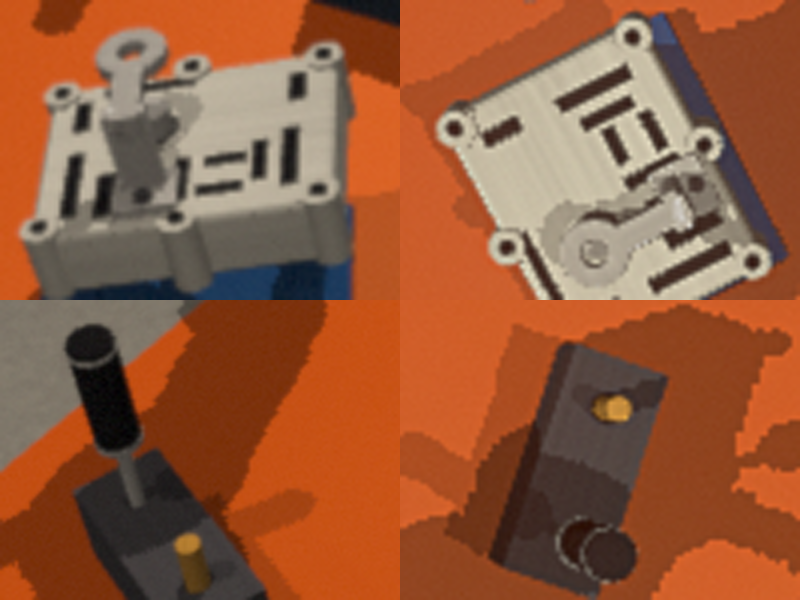

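The zoom shows the ring hole at scene (327.5,166.7) and top (248,292). The handle top is at scene (150.5,246.5) and top (432,343.5), and five casting bosses are visible in both views. I'll triangulate these points.

```bash
cat > h.py <<'E'
import numpy as np
from scipy.spatial.transform import Rotation as R
from plant import *
C={n:get_calibration(n) for n in("scene","top")}
def ray(n,p):
    c=C[n];d=np.linalg.solve(c["mtx"],[p[0],p[1],1]);return c["position"],R.from_euler("xyz",c["attitude"]).apply(d/np.linalg.norm(d))
def onz(n,p,z):
    o,d=ray(n,p);return o+d*(z-o[2])/d[2]
def tri(a,b):
    o1,d1=ray("scene",a);o2,d2=ray("top",b)
    s=np.linalg.lstsq(np.c_[d1,-d2],o2-o1,rcond=None)[0];p,q=o1+s[0]*d1,o2+s[1]*d2
    return (p+q)/2,np.linalg.norm(p-q)
def proj(n,P):
    c=C[n];v=c["mtx"]@R.from_euler("xyz",c["attitude"]).inv().apply(np.asarray(P)-c["position"]);return v[:2]/v[2]
E
python3 - <<'E'
from h import *
np.set_printoptions(precision=1,suppress=True)
S=lambda x,y:(295+x/4-.4,155+y/4-.4)
T=lambda x,y:(200+(x-400)/4-.4,230+y/4-.4)
pr=[((38,230),(752,262)),((175,216),(703,145)),((318,188),(632,37)),((323,53),(455,128)),((192,66),(507,247)),((131,48),(593,250))]
P=[]
for a,b in pr:
    p,e=tri(S(*a),T(*b));P.append(p);print(p,e)
P=np.array(P)
x=P[2]-P[0];print("x",x/np.linalg.norm(x),np.linalg.norm(x),np.degrees(np.arctan2(x[1],x[0])),np.degrees(np.arcsin(x[2]/np.linalg.norm(x))))
x=P[3]-P[4];print("x",np.degrees(np.arctan2(x[1],x[0])))
y=P[3]-P[2];print("y",np.linalg.norm(y),np.degrees(np.arctan2(y[1],y[0]))-90)
y=P[4]-P[1];print("y",np.linalg.norm(y),np.degrees(np.arctan2(y[1],y[0]))-90)
h=tri((150.5,246.5),(432.2,343.4));print("handle top",h)
print(onz("top",(432.0,343.4),175),onz("scene",(150.5,246.5),175))
D=lambda x,y:(380+(x-400)/4-.4,280+(y-300)/4-.4)
print("drift",onz("top",D(620,407),85))
E
```

```text
[548.8  76.4  79.5] 2.3509074669448475
[606.6  99.7  98.7] 2.2091846963054813
[658.6 133.5 115.2] 2.1472296073936157
[613.7 219.7 115.4] 2.319322944674666
[556.2 196.6  98.3] 1.7118921174848232
[553.6 146.8 139.6] 3.3560634976350734
x [0.9 0.4 0.3] 128.77838498725342 27.462101949934436 16.09468445573323
x 21.85887740476961
y 97.20804697308441 27.512082351110138
y 109.20267962442747 27.479538324512788
handle top (array([ 462.5, -193.1,  171.6]), np.float64(0.5214237877659166))
[ 463.  -191.9  175. ] [ 465.4 -195.3  175. ]
drift [ 528.  -215.7   85. ]
```

```bash
cat > plan.py <<'E'
import numpy as np, json
def plan(p,yaw,way,grip,turn=0,step=24.,n=None):
    """rows to follow way (world mm), turning turn units about tool z at 1 per row"""
    p=np.array(p,float);rows=[]
    for w in way:
        w=np.array(w,float);k=n or max(1,int(np.ceil(np.linalg.norm(w-p)/step)))
        for i in range(k):
            d=(w-p)/(k-i);c,s=np.cos(yaw),np.sin(yaw)
            A=np.array([[c,s,0],[s,-c,0],[0,0,-1]])
            u=np.round(A@d/25,2);t=float(np.clip(turn,-1,1));turn-=t
            rows.append((u.tolist(),t));p=p+A.T@u*25;yaw-=np.radians(5*t)
    while len(rows)%5: rows.append(([0,0,0],0))
    for i in range(0,len(rows),5):
        r=rows[i:i+5];print("dp",json.dumps([a for a,_ in r]),"tw",[round(t,2) for _,t in r],"g",grip)
    print("end",p.round(1),round(yaw,3))
E
python3 - <<'E'
from plan import *
plan([220.66,476.4,226.74],2.708,[[450,150,230],[463.5,-193.5,220]],91.8,-10.5)
E
```

```text
dp [[-0.81, -0.47, -0.01], [-0.77, -0.54, -0.01], [-0.72, -0.6, -0.01], [-0.66, -0.66, -0.01], [-0.6, -0.72, -0.01]] tw [-1.0, -1.0, -1.0, -1.0, -1.0] g 91.8
dp [[-0.54, -0.77, -0.01], [-0.47, -0.81, -0.01], [-0.4, -0.85, -0.01], [-0.32, -0.88, -0.01], [-0.24, -0.91, -0.01]] tw [-1.0, -1.0, -1.0, -1.0, -1.0] g 91.8
dp [[-0.16, -0.93, -0.0], [-0.12, -0.93, -0.01], [-0.12, -0.93, -0.0], [-0.12, -0.93, -0.01], [-0.12, -0.93, -0.0]] tw [-0.5, 0.0, 0.0, 0.0, 0.0] g 91.8
dp [[-0.12, -0.93, -0.01], [-0.12, -0.94, -0.0], [0.39, -0.83, 0.03], [0.39, -0.83, 0.03], [0.39, -0.83, 0.03]] tw [0.0, 0.0, 0.0, 0.0, 0.0] g 91.8
dp [[0.39, -0.83, 0.03], [0.39, -0.83, 0.03], [0.39, -0.83, 0.02], [0.4, -0.83, 0.03], [0.39, -0.83, 0.02]] tw [0.0, 0.0, 0.0, 0.0, 0.0] g 91.8
dp [[0.4, -0.83, 0.03], [0.39, -0.82, 0.02], [0.4, -0.83, 0.03], [0.39, -0.82, 0.02], [0.4, -0.83, 0.03]] tw [0.0, 0.0, 0.0, 0.0, 0.0] g 91.8
dp [[0.39, -0.82, 0.02], [0.4, -0.83, 0.03], [0, 0, 0], [0, 0, 0], [0, 0, 0]] tw [0.0, 0.0, 0, 0, 0] g 91.8
end [ 463.5 -193.6  220. ] 3.624
```

Request:
{"method": "arm_command", "body": {
  "gripper": [91.8,91.8,91.8,91.8,91.8],
  "dp": [
    [-0.81,-0.47,-0.01],
    [-0.77,-0.54,-0.01],
    [-0.72,-0.6,-0.01],
    [-0.66,-0.66,-0.01],
    [-0.6,-0.72,-0.01]
  ],
  "twist": [-1,-1,-1,-1,-1]
}}

```text
time: 0.72
tool_pos: [288.2, 379.8, 227.7]
tcp_rot: [-3.141, -0.001, -3.136]
contact_force: [0.7, -0.3, 0.4]
grip_width: 92.2
finger_force: 0.0
```

Request:
{"method": "arm_command", "body": {
  "gripper": [91.8,91.8,91.8,91.8,91.8],
  "dp": [
    [-0.54,-0.77,-0.01],
    [-0.47,-0.81,-0.01],
    [-0.4,-0.85,-0.01],
    [-0.32,-0.88,-0.01],
    [-0.24,-0.91,-0.01]
  ],
  "twist": [-1,-1,-1,-1,-1]
}}

```text
time: 1.35
tool_pos: [355.8, 283.9, 228.9]
tcp_rot: [-3.142, -0.001, -2.7]
contact_force: [0.1, 0.2, -0.3]
grip_width: 91.9
finger_force: 0.0
```

Request:
{"method": "arm_command", "body": {
  "gripper": [91.8,91.8,91.8,91.8,91.8],
  "dp": [
    [-0.16,-0.93,0],
    [-0.12,-0.93,-0.01],
    [-0.12,-0.93,0],
    [-0.12,-0.93,-0.01],
    [-0.12,-0.93,0]
  ],
  "twist": [-0.5,0,0,0,0]
}}

```text
time: 1.98
tool_pos: [423.1, 187.8, 229.4]
tcp_rot: [3.141, -0.001, -2.659]
contact_force: [0.5, -0.2, -0.2]
grip_width: 91.8
finger_force: 0.0
```

Request:
{"method": "arm_command", "body": {
  "gripper": [91.8,91.8,91.8,91.8,91.8],
  "dp": [
    [-0.12,-0.93,-0.01],
    [-0.12,-0.94,0],
    [0.39,-0.83,0.03],
    [0.39,-0.83,0.03],
    [0.39,-0.83,0.03]
  ],
  "twist": [0,0,0,0,0]
}}

```text
time: 2.6
tool_pos: [452.6, 80.4, 227.3]
tcp_rot: [3.141, -0.001, -2.659]
contact_force: [1.0, 1.1, 0.4]
grip_width: 91.7
finger_force: 0.0
```

Request:
{"method": "arm_command", "body": {
  "gripper": [91.8,91.8,91.8,91.8,91.8],
  "dp": [
    [0.39,-0.83,0.03],
    [0.39,-0.83,0.03],
    [0.39,-0.83,0.02],
    [0.4,-0.83,0.03],
    [0.39,-0.83,0.02]
  ],
  "twist": [0,0,0,0,0]
}}

```text
time: 3.22
tool_pos: [457.3, -34.2, 224.1]
tcp_rot: [3.141, -0.001, -2.659]
contact_force: [0.7, -0.6, -0.3]
grip_width: 92.1
finger_force: 0.0
```

Request:
{"method": "arm_command", "body": {
  "gripper": [91.8,91.8,91.8,91.8,91.8],
  "dp": [
    [0.4,-0.83,0.03],
    [0.39,-0.82,0.02],
    [0.4,-0.83,0.03],
    [0.39,-0.82,0.02],
    [0.4,-0.83,0.03]
  ],
  "twist": [0,0,0,0,0]
}}

```text
time: 3.85
tool_pos: [461.4, -148.6, 220.9]
tcp_rot: [3.141, -0.0, -2.659]
contact_force: [-1.0, -0.3, -0.4]
grip_width: 91.8
finger_force: 0.0
```

Request:
{"method": "arm_command", "body": {
  "gripper": [91.8,91.8,91.8,91.8,91.8],
  "dp": [
    [0.39,-0.82,0.02],
    [0.4,-0.83,0.03],
    [0,0,0],
    [0,0,0],
    [0,0,0]
  ],
  "twist": [0,0,0,0,0]
}}

```text
time: 4.47
tool_pos: [463.3, -192.8, 219.9]
tcp_rot: [3.141, 0.0, -2.658]
contact_force: [1.4, -0.0, 0.4]
grip_width: 91.7
finger_force: 0.0
```

Request:
{"method": "arm_command", "body": {
  "gripper": [91.8,91.8,91.8,91.8,91.8],
  "dp": [
    [0,0,0.97],
    [0,0,0.97],
    [0,0,0.97],
    [0,0,0.97],
    [0,0,0]
  ],
  "twist": [0,0,0,0,0]
}}

```text
time: 5.1
tool_pos: [462.4, -192.5, 121.7]
tcp_rot: [3.138, -0.002, -2.658]
contact_force: [0.5, 0.6, 0.4]
grip_width: 91.9
finger_force: 0.0
```

Request:
{"method": "arm_command", "body": {
  "gripper": [60,40,20,15,15],
  "dp": [
    [0,0,0],
    [0,0,0],
    [0,0,0],
    [0,0,0],
    [0,0,0]
  ],
  "twist": [0,0,0,0,0]
}}

```text
time: 5.72
tool_pos: [463.3, -193.7, 123.1]
tcp_rot: [-3.141, 0.0, -2.659]
contact_force: [-1.0, 0.2, -0.2]
grip_width: 46.1
finger_force: 0.0
```

Request:
{"method": "arm_command", "body": {
  "gripper": [15,15,15,15,15],
  "dp": [
    [0,0,0],
    [0,0,0],
    [0,0,0],
    [0,0,0],
    [0,0,0]
  ],
  "twist": [0,0,0,0,0]
}}

```text
time: 6.35
tool_pos: [463.3, -193.6, 122.9]
tcp_rot: [-3.142, 0.0, -2.659]
contact_force: [0.1, -0.2, -0.5]
grip_width: 23.3
finger_force: 30.0
```

```bash
cat > snap.py <<'E'
import sys,cv2,numpy as np
from plant import *
k=sys.argv[1];(x,y),(a,b)=eval(sys.argv[2]);o=[]
for n,(u,v) in(("scene",(x,y)),("top",(a,b))):
    im=cv2.cvtColor(capture(n),cv2.COLOR_RGB2BGR);cv2.imwrite(f"pics/{n}{k}.png",im)
    o.append(cv2.resize(im[v:v+150,u:u+100],None,fx=4,fy=4,interpolation=cv2.INTER_CUBIC))
cv2.imwrite(f"pics/z{k}.png",np.hstack(o));s=get_obs();print(s["tool_pos"],s["contact_force"],s["grip_width"],s["finger_force"])
E
python3 snap.py 1 "((110,200),(380,270))"
```

```text
[ 463.32895715 -193.62996545  122.94307182] [ 0.26699482 -0.23014275 -0.69468518] 23.338354499791663 29.964006543159485
```

View pics/z1.png

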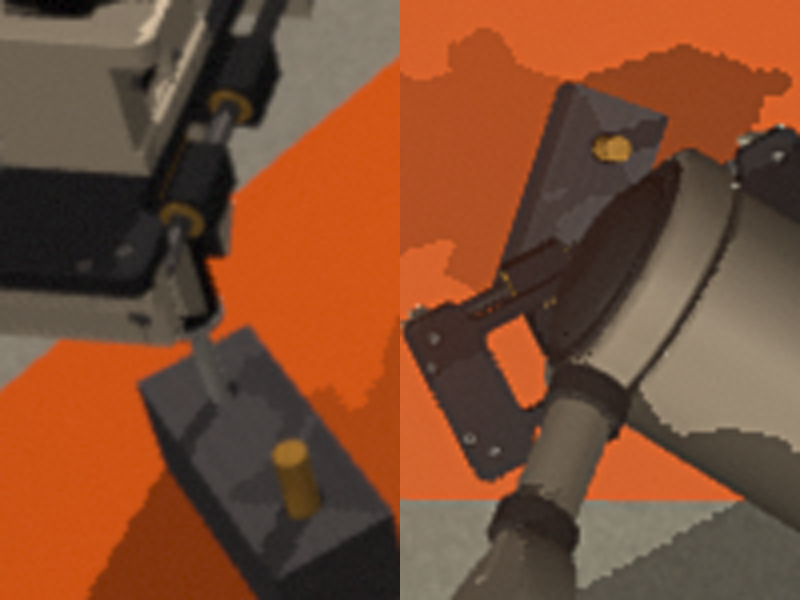

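The probe is gripped at 23.3 mm opening with 30 N. The tool can't be tilted, so I'll raise the tip to about 7 mm in the hole, then shift the grip towards the casting's -x. The hole rim should pivot the probe by 15° between the pads.

Request:
{"method": "arm_command", "body": {
  "gripper": [15,15,15,15,15],
  "dp": [
    [0,0,-0.4],
    [0,0,-0.4],
    [0,0,-0.4],
    [0,0,-0.32],
    [0,0,0]
  ],
  "twist": [0,0,0,0,0]
}}

```text
time: 7.08
tool_pos: [463.6, -193.8, 161.7]
tcp_rot: [-3.14, 0.001, -2.659]
contact_force: [0.9, 0.0, 0.2]
grip_width: 23.6
finger_force: 30.0
```

Request:
{"method": "arm_command", "body": {
  "gripper": [15,15,15,15,15],
  "dp": [
    [0.2,0,0],
    [0.2,0,0.02],
    [0.2,0,0.03],
    [0.2,0,0.03],
    [0,0,0]
  ],
  "twist": [0,0,0,0,0]
}}

```text
time: 7.7
tool_pos: [445.2, -203.0, 158.9]
tcp_rot: [3.141, -0.0, -2.66]
contact_force: [2.2, 3.3, 2.4]
grip_width: 23.8
finger_force: 30.0
```

Request:
{"method": "arm_command", "body": {
  "gripper": [15,15,15,15,15],
  "dp": [
    [0.16,0,0.02],
    [0.16,0,0.02],
    [0.16,0,0.02],
    [0.1,0,0.02],
    [0,0,0]
  ],
  "twist": [0,0,0,0,0]
}}

```text
time: 8.32
tool_pos: [432.4, -209.6, 156.7]
tcp_rot: [3.141, -0.0, -2.659]
contact_force: [3.3, 2.8, -0.7]
grip_width: 23.8
finger_force: 30.0
```

Request:
{"method": "arm_command", "body": {
  "gripper": [15,15,15,15,15],
  "dp": [
    [0,0,-0.3],
    [0,0,-0.6],
    [0,0,-0.8],
    [0,0,-0.8],
    [0,0,0]
  ],
  "twist": [0,0,0,0,0]
}}

```text
time: 8.95
tool_pos: [432.9, -210.6, 220.9]
tcp_rot: [-3.138, -0.0, -2.659]
contact_force: [0.0, -0.0, -0.6]
grip_width: 23.6
finger_force: 30.0
```

```bash
python3 snap.py 2 "((90,160),(380,270))"
```

```text
[ 432.15471514 -209.7854291   219.05045412] [ 0.22630939  0.2648724  -1.26286916] 23.449149874237513 29.99662846326828
```

View pics/z2.png

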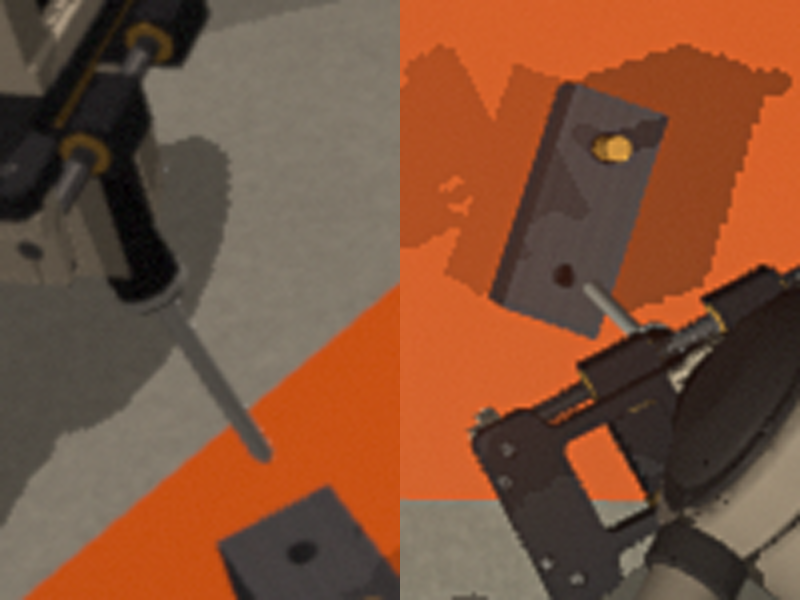

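The rod is out of the block and tilted. The tip is at scene (155.6,274.6) and top (426.6,341.6), and the rod leaves the handle at scene (133,236). I'll check the tilt.

```bash
cat > tilt.py <<'E'
from h import *
from scipy.optimize import least_squares
np.set_printoptions(precision=2,suppress=True)
U=-np.array([np.cos(np.radians(27.5)),np.sin(np.radians(27.5)),0])
W=np.array([-U[1],U[0],0])
def ax(a,b=0): a,b=np.radians([a,b]);v=U*np.tan(a)+W*np.tan(b)+[0,0,1];return v/np.linalg.norm(v)
E
python3 - <<'E'
from tilt import *
tip,e=tri((155.6,274.6),(426.6,341.6));print("tip",tip,e)
g=np.array([432.2,-209.7,219.1+19])
print("tip->grasp",g-tip,np.linalg.norm(g-tip), "along u,w",(g-tip)@U,(g-tip)@W,np.degrees(np.arctan2((g-tip)@U,(g-tip)[2])))
m=np.array([264-175,460-305.]);print("meas scene dir",np.degrees(np.arctan2(m[0],m[1])))
for a in(10,13,15,17):
    d=proj("scene",tip)-proj("scene",tip+90*ax(a));t=proj("top",tip)-proj("top",tip+45*ax(a));print(a,np.degrees(np.arctan2(*d)),np.linalg.norm(d)*4,"top",np.degrees(np.arctan2(*t)))
# automatic rod axis from grey mask in the scene view
import cv2
im=cv2.imread("pics/scene2.png").astype(int);b,gr,r=im[...,0],im[...,1],im[...,2]
for n in("scene",):
    P=[]
    for y in range(242,272):
        x0=133+(y-236)*(22/38.6);row=im[y,int(x0)-7:int(x0)+9]
        print(y,int(x0)-7,row[:,2].tolist(),row[:,0].tolist()) if y in(250,265) else 0
E
```

```text
tip [ 459.73 -195.22  110.65] 3.3701570922598414
tip->grasp [-27.53 -14.48 127.45] 131.19361675959067 along u,w 31.10790428969576 0.12687879181171025 13.716302654092349
meas scene dir 29.864164496251956
10 28.881480014921728 193.60305425647732 top -131.98728811967604
13 32.051915519992654 198.81683861182066 top -134.60160708207553
15 34.07037562337417 202.28324354024602 top -136.02921474126245
17 36.017261993225716 205.72008328129047 top -137.2656825678951
250 133 [128, 131, 130, 122, 102, 81, 79, 78, 79, 83, 102, 123, 126, 128, 128, 130] [107, 109, 109, 101, 86, 71, 70, 67, 68, 74, 87, 102, 106, 106, 106, 108]
265 142 [126, 128, 125, 128, 125, 115, 86, 83, 78, 75, 93, 141, 188, 197, 198, 199] [104, 105, 103, 105, 100, 84, 72, 73, 67, 66, 68, 64, 36, 21, 17, 21]
```

```bash
cat > rod.py <<'E'
from tilt import *
import cv2
def rodline(f,p,q,hw=9,n=40,t0=.1,t1=.9):
    """dark-rod axis: profiles across p->q, half-level edges; returns fitted point, direction (p->q)"""
    im=cv2.imread(f)[...,2].astype(np.float32);p,q=np.array(p,float),np.array(q,float)
    d=(q-p)/np.linalg.norm(q-p);nn=np.array([-d[1],d[0]]);s=np.linspace(-hw,hw,8*hw+1);c=[]
    for t in np.linspace(t0,t1,n):
        m=p+t*(q-p);X=(m[:,None]+nn[:,None]*s).astype(np.float32)
        v=cv2.remap(im,X[:1],X[1:],cv2.INTER_LINEAR)[0];k=len(s)//2;core=v[k-3:k+4].mean()
        e=[]
        for sl in(slice(k,None,-1),slice(k,None)):
            w,ss=v[sl],s[sl];g=np.abs(np.diff(w));i=np.argmax(g[:len(g)]>.6*g[:36].max());e.append(ss[i]+ (ss[1]-ss[0])/2)
        c.append(np.r_[m+nn*np.mean(e),e[1]-e[0]])
    c=np.array(c);ok=np.abs(c[:,2]-np.median(c[:,2]))<1
    vx,vy,x,y=cv2.fitLine(c[ok,:2].astype(np.float32),cv2.DIST_HUBER,0,.01,.01).ravel()
    v=np.array([vx,vy]);v*=np.sign(v@d);return np.array([x,y]),v,np.median(c[:,2]),ok.sum()
def solve(tip,v):
    f=lambda a:np.cross(v,proj("scene",tip)-proj("scene",tip+85*ax(a)))
    from scipy.optimize import brentq
    return brentq(f,-10,35)
E
python3 - <<'E' 2>/dev/null
from rod import *
p,v,w,n=rodline("pics/scene2.png",(134,238),(155.3,274.3),t0=.1,t1=.85)
print(p,v,"width px",w,n,np.degrees(np.arctan2(*v)),"tilt",solve(np.array([459.7,-195.2,110.6]),v))
p,v,w,n=rodline("pics/top2.png",(427.2,342),(435,350),hw=6,t0=.15,t1=.85)
print(p,v,w,n,np.degrees(np.arctan2(*-v)))
E
```

```text
[144.24 256.58] [0.56 0.83] width px 3.75 38 33.763996 tilt 14.691695499490233
[430.91 346.22] [0.72 0.69] 1.75 34 -133.91002
```

```bash
python3 - <<'E' 2>/dev/null
from rod import *
im=cv2.imread("pics/scene2.png")[...,2].astype(float);pts=[]
for y in range(240,274):
    x0=133.5+(y-236)*(22/38.6);xs=np.arange(int(x0)-6,int(x0)+7);r=im[y,xs]
    k=6;c=r[5:8].mean();e=[]
    for step in(-1,1):
        bg=np.median(r[:2] if step<0 else r[-2:]);th=(bg+c)/2;i=k
        while 0<i<12 and r[i]<th:i+=step
        e.append(xs[i]-step*(r[i]-th)/(r[i]-r[i-step]))
    pts.append((sum(e)/2,y,e[1]-e[0]))
pts=np.array(pts);print(pts[::3].round(2).tolist())
for a,b in((0,34),(3,30),(3,18)):
    m=np.polyfit(pts[a:b,1],pts[a:b,0],1)[0];print(np.degrees(np.arctan(m)),solve(np.array([459.7,-195.2,110.6]),np.array([m,1.])))
E
```

```text
[[134.84, 240.0, 3.57], [134.86, 243.0, 7.41], [137.49, 246.0, 5.88], [139.27, 249.0, 6.27], [141.22, 252.0, 6.31], [143.12, 255.0, 6.41], [145.14, 258.0, 6.21], [147.28, 261.0, 6.33], [149.2, 264.0, 6.36], [151.41, 267.0, 5.65], [153.14, 270.0, 6.18], [154.79, 273.0, 5.48]]
```

The tilt is about 14.4° by vision, which is good. Next I'll carry the probe to a point just above the ring.

```bash
python3 - <<'E'
from plan import *
plan([432.2,-209.7,219.1],-2.659,[[440,-180,262],[523.3,130.9,262]],15)
E
```

```text
dp [[-0.28, 0.3, -0.57], [-0.27, 0.3, -0.57], [-0.28, 0.31, -0.58], [-0.62, 0.68, 0.0], [-0.62, 0.68, 0.0]] tw [0.0, 0.0, 0.0, 0.0, 0.0] g 15
dp [[-0.62, 0.68, 0.0], [-0.62, 0.68, 0.0], [-0.62, 0.67, 0.0], [-0.62, 0.68, 0.0], [-0.63, 0.67, 0.0]] tw [0.0, 0.0, 0.0, 0.0, 0.0] g 15
dp [[-0.62, 0.68, 0.0], [-0.63, 0.67, 0.0], [-0.62, 0.68, 0.0], [-0.63, 0.67, 0.0], [-0.62, 0.68, 0.0]] tw [0.0, 0.0, 0.0, 0.0, 0.0] g 15
dp [[-0.63, 0.67, 0.0], [-0.62, 0.68, 0.0], [0, 0, 0], [0, 0, 0], [0, 0, 0]] tw [0.0, 0.0, 0, 0, 0] g 15
end [523.3 131.  262.1] -2.659
```

Request:
{"method": "arm_command", "body": {
  "gripper": [15,15,15,15,15],
  "dp": [
    [-0.28,0.3,-0.57],
    [-0.27,0.3,-0.57],
    [-0.28,0.31,-0.58],
    [-0.62,0.68,0],
    [-0.62,0.68,0]
  ],
  "twist": [0,0,0,0,0]
}}

```text
time: 9.68
tool_pos: [452.7, -134.3, 263.5]
tcp_rot: [-3.141, 0.001, -2.659]
contact_force: [0.5, 0.4, -0.7]
grip_width: 23.3
finger_force: 30.0
```

Request:
{"method": "arm_command", "body": {
  "gripper": [15,15,15,15,15],
  "dp": [
    [-0.62,0.68,0],
    [-0.62,0.68,0],
    [-0.62,0.67,0],
    [-0.62,0.68,0],
    [-0.63,0.67,0]
  ],
  "twist": [0,0,0,0,0]
}}

```text
time: 10.3
tool_pos: [482.2, -23.0, 263.4]
tcp_rot: [-3.141, 0.001, -2.658]
contact_force: [-0.3, -0.2, -1.8]
grip_width: 23.6
finger_force: 30.0
```

Request:
{"method": "arm_command", "body": {
  "gripper": [15,15,15,15,15],
  "dp": [
    [-0.62,0.68,0],
    [-0.63,0.67,0],
    [-0.62,0.68,0],
    [-0.63,0.67,0],
    [-0.62,0.68,0]
  ],
  "twist": [0,0,0,0,0]
}}

```text
time: 10.92
tool_pos: [511.9, 88.1, 263.3]
tcp_rot: [-3.141, 0.001, -2.658]
contact_force: [0.5, -0.3, -0.4]
grip_width: 23.2
finger_force: 30.0
```

Request:
{"method": "arm_command", "body": {
  "gripper": [15,15,15,15,15],
  "dp": [
    [-0.63,0.67,0],
    [-0.62,0.68,0],
    [0,0,0],
    [0,0,0],
    [0,0,0]
  ],
  "twist": [0,0,0,0,0]
}}

```text
time: 11.55
tool_pos: [523.7, 130.5, 262.7]
tcp_rot: [-3.141, 0.0, -2.66]
contact_force: [-0.0, -0.1, -0.8]
grip_width: 23.7
finger_force: 30.0
```

```bash
python3 snap.py 3 "((280,90),(200,210))"
```

```text
[523.74834417 130.44064409 262.68134612] [-0.50058667  0.01188331 -0.89596815] 23.064372337288408 29.996757209300995
```

View pics/z3.png

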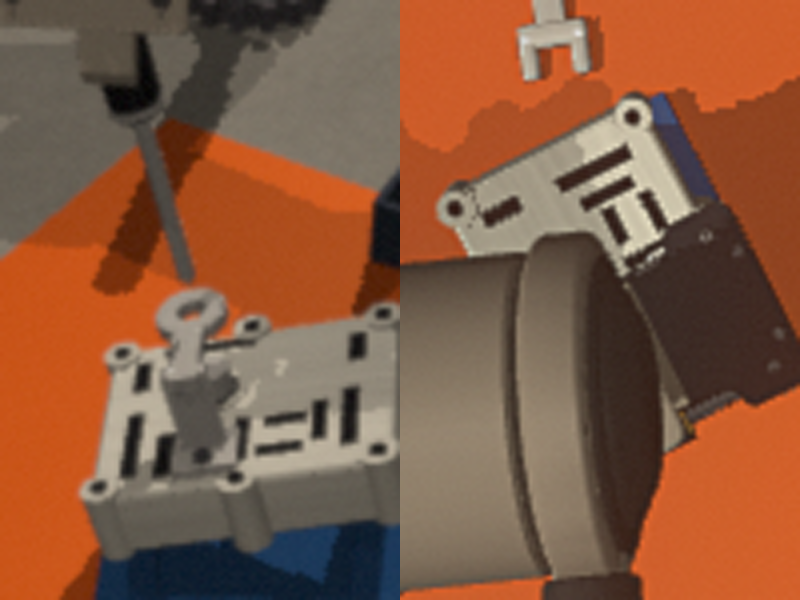

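The top view is blocked by the arm. In the scene crop the tip is at (187,280) and the ring hole at (192,308). I'll use the scene ray at the ring's known height, with the bias corrected from the tip's kinematic position.

```bash
python3 - <<'E'
from rod import *
px=lambda x,y:np.array([280+x/4-.4,90+y/4-.4])
g=np.array([523.75,130.5,262.7+19])
m=px(187,280)-px(145,122)
for a in(13.5,14.4,15.3):
    K=g-132*ax(a);b=px(187,280)-proj("scene",K)
    d=proj("scene",K)-proj("scene",K+90*ax(a))
    for z in(138.7,):
        Rg=onz("scene",px(191.7,308)-b,z);D=K-Rg;n=ax(15)
        X=np.cross(W,n);  # casting x-ish
        lat=D-n*(D@n);print(a,"K",K,"bias",b,"ring",Rg,"along n",D@n,"u",lat@U/np.cos(np.radians(15)),"w",lat@W,"dir",np.degrees(np.arctan2(*d)),np.degrees(np.arctan2(*m)))
try:
    p,v,w,n=rodline("pics/scene3.png",px(149,135),px(186,272),hw=7,t0=.05,t1=.9);print(v,w,n,np.degrees(np.arctan2(*v)),solve(K,v))
except Exception as e:print(e)
E
```

```text
13.5 K [551.08 144.73 153.35] bias [-0.2  -0.81] ring [553.68 144.91 138.7 ] along n 14.76551157472176 u -1.486681704433402 w -1.0391921435113058 dir 15.438892422266962 14.886266849017565
14.4 K [552.87 145.66 153.85] bias [-1.33 -0.65] ring [555.12 146.42 138.7 ] along n 15.240019319020073 u -1.647075382207892 w -0.3644623814179269 dir 16.393754205647713 14.886266849017565
15.3 K [554.65 146.58 154.38] bias [-2.45 -0.48] ring [556.54 147.97 138.7 ] along n 15.745043601616105 u -1.8154634352203953 w 0.3539140210531254 dir 17.345145968265903 14.886266849017565
[0.28 0.96] 3.5 25 16.242596 14.349128051916832
```

Request:
{"method": "arm_command", "body": {
  "gripper": [15,15,15,15,15],
  "dp": [
    [0.06,-0.02,0],
    [0,0,0],
    [-0.06,0,0.23],
    [-0.06,0,0.23],
    [0,0,0]
  ],
  "twist": [0,0,0,0,0]
}}

```text
time: 12.28
tool_pos: [525.1, 131.3, 250.1]
tcp_rot: [3.141, -0.001, -2.659]
contact_force: [-0.2, -0.1, -1.4]
grip_width: 23.2
finger_force: 30.0
```

Request:
{"method": "arm_command", "body": {
  "gripper": [15,15,15,15,15],
  "dp": [
    [-0.03,0,0.12],
    [-0.03,0,0.12],
    [-0.03,0,0.12],
    [-0.03,0,0.12],
    [0,0,0]
  ],
  "twist": [0,0,0,0,0]
}}

```text
time: 12.9
tool_pos: [528.0, 132.7, 238.7]
tcp_rot: [3.141, -0.0, -2.659]
contact_force: [0.3, -0.6, -0.5]
grip_width: 23.5
finger_force: 30.0
```

```bash
python3 snap.py 4 "((280,90),(200,210))"
```

```text
[528.06607509 132.67219167 238.99556695] [-0.27313446  0.86790135 -0.36017713] 23.57139396204588 29.996790289878845
```

View pics/z4.png

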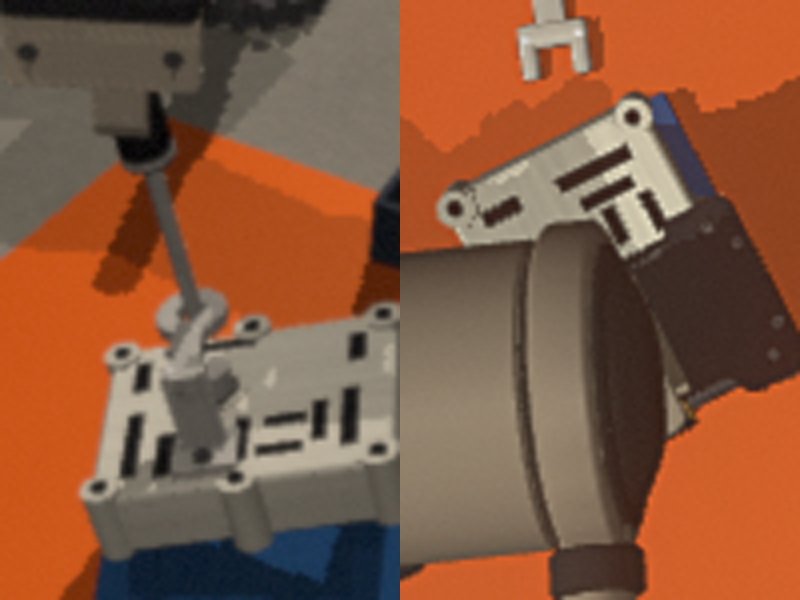

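The rod tip has entered the ring hole at scene (192,308) without contact force. I'll go on along the axis towards the piston.

Request:
{"method": "arm_command", "body": {
  "gripper": [15,15,15,15,15],
  "dp": [
    [-0.04,0,0.15],
    [-0.04,0,0.15],
    [-0.04,0,0.15],
    [-0.04,0,0.15],
    [0,0,0]
  ],
  "twist": [0,0,0,0,0]
}}

```text
time: 13.62
tool_pos: [531.5, 134.5, 223.5]
tcp_rot: [3.141, -0.001, -2.659]
contact_force: [0.5, -0.7, -0.9]
grip_width: 23.5
finger_force: 30.0
```

```bash
python3 -c "
from plant import *
s=get_obs();print(s['tool_pos'],s['contact_force'],s['moment'])"
```

```text
[531.47809611 134.53279907 223.53909054] [ 0.5258979  -0.67676992 -0.9317015 ] [ 0.05007395  0.0158665  -0.04248687]
```

Request:
{"method": "arm_command", "body": {
  "gripper": [15,15,15,15,15],
  "dp": [
    [-0.02,0,0.08],
    [-0.02,0,0.08],
    [-0.01,0,0.04],
    [0,0,0],
    [0,0,0]
  ],
  "twist": [0,0,0,0,0]
}}

```text
time: 14.25
tool_pos: [532.7, 135.1, 219.0]
tcp_rot: [3.142, 0.0, -2.659]
contact_force: [-1.1, 0.4, -1.0]
grip_width: 23.4
finger_force: 30.0
```

Request:
{"method": "arm_command", "body": {
  "gripper": [15,15,15,15,15],
  "dp": [
    [-0.01,0,0.04],
    [-0.01,0,0.04],
    [0,0,0],
    [0,0,0],
    [0,0,0]
  ],
  "twist": [0,0,0,0,0]
}}

```text
time: 14.88
tool_pos: [533.2, 135.3, 217.0]
tcp_rot: [3.142, 0.0, -2.659]
contact_force: [-0.2, 0.8, -0.8]
grip_width: 23.5
finger_force: 30.0
```

Request:
{"method": "arm_command", "body": {
  "gripper": [15,15,15,15,15],
  "dp": [
    [-0.01,0,0.04],
    [-0.01,0,0.04],
    [0,0,0],
    [0,0,0],
    [0,0,0]
  ],
  "twist": [0,0,0,0,0]
}}

```text
time: 15.5
tool_pos: [533.6, 135.6, 215.0]
tcp_rot: [3.142, 0.0, -2.659]
contact_force: [-0.2, -0.3, -0.3]
grip_width: 23.8
finger_force: 30.0
```

Request:
{"method": "arm_command", "body": {
  "gripper": [15,15,15,15,15],
  "dp": [
    [-0.01,0,0.04],
    [-0.01,0,0.04],
    [0,0,0],
    [0,0,0],
    [0,0,0]
  ],
  "twist": [0,0,0,0,0]
}}

```text
time: 16.12
tool_pos: [534.1, 135.8, 213.1]
tcp_rot: [-3.142, 0.0, -2.659]
contact_force: [-0.8, -0.2, 0.9]
grip_width: 23.8
finger_force: 30.0
```

Request:
{"method": "arm_command", "body": {
  "gripper": [15,15,15,15,15],
  "dp": [
    [-0.01,0,0.04],
    [-0.01,0,0.04],
    [0,0,0],
    [0,0,0],
    [0,0,0]
  ],
  "twist": [0,0,0,0,0]
}}

```text
time: 16.75
tool_pos: [534.5, 136.0, 211.0]
tcp_rot: [-3.142, 0.0, -2.659]
contact_force: [-0.6, 0.0, 2.4]
grip_width: 23.3
finger_force: 30.0
```

Request:
{"method": "arm_command", "body": {
  "gripper": [15,15,15,15,15],
  "dp": [
    [-0.01,0,0.04],
    [-0.005,0,0.02],
    [0,0,0],
    [0,0,0],
    [0,0,0]
  ],
  "twist": [0,0,0,0,0]
}}

```text
time: 17.38
tool_pos: [534.9, 136.2, 209.5]
tcp_rot: [3.142, 0.0, -2.659]
contact_force: [-0.4, -0.9, 2.0]
grip_width: 23.7
finger_force: 30.0
```

```bash
cat > avg.py <<'E'
from rod import *
F=[];Q=[]
for i in range(16):
    im=capture("scene");s=get_obs();F.append(s["contact_force"]);Q.append(s["tool_pos"])
F=np.array(F);n=ax(15);f=F.mean(0)+[0,0,.8]
print(s["time"],np.mean(Q,0),f,F.std(0),"axial",f@n,"depth by force",(f@n-1.5)/.417,"lat u,w",f@U,f@W)
cv2.imwrite("pics/scene_now.png",cv2.cvtColor(im,cv2.COLOR_RGB2BGR))
cv2.imwrite("pics/znow.png",cv2.resize(cv2.cvtColor(im,cv2.COLOR_RGB2BGR)[110:210,280:380],None,fx=6,fy=6,interpolation=cv2.INTER_CUBIC))
E
python3 avg.py
```

```text
18.175 [534.83 136.21 209.5 ] [-0.33 -0.25  3.26] [0.37 0.44 0.5 ] axial 3.2543180380212933 depth by force 4.206997693096627 lat u,w 0.4037344260944172 0.07115063310567035
```

View pics/znow.png

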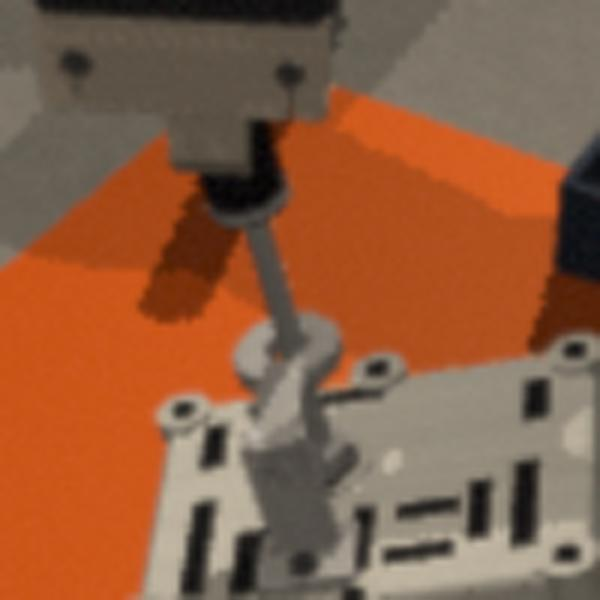

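The rod passes through the ring at about (288,348) in the crop and presses the piston, which is about 4 to 5 mm in by force. I'll go 1 mm further, then re-measure and check the tilt.

Request:
{"method": "arm_command", "body": {
  "gripper": [15,15,15,15,15],
  "dp": [
    [-0.01,0,0.04],
    [0,0,0],
    [0,0,0],
    [0,0,0],
    [0,0,0]
  ],
  "twist": [0,0,0,0,0]
}}

```text
time: 18.8
tool_pos: [535.0, 136.3, 208.5]
tcp_rot: [3.142, 0.0, -2.659]
contact_force: [-0.1, -0.2, 2.9]
grip_width: 23.3
finger_force: 30.0
```

```bash
python3 avg.py; python3 - <<'E'
from rod import *
px=lambda x,y:np.array([280+x/6-.42,110+y/6-.42])
p,v,w,n=rodline("pics/scene_now.png",px(255,228),px(289,345),hw=6,t0=.05,t1=.9)
tip=np.array([563.,151,101])
print(np.degrees(np.arctan2(*v)),w,n,[(a,np.degrees(np.arctan2(*(proj("scene",tip+35*ax(a))-proj("scene",tip+85*ax(a)))))) for a in(12,13,14,15,16)])
# near lower edge of handle vs ring centre, for depths; zoom-6 px
n=ax(15);c=C["scene"]["position"];rt=np.array([555.3,146.6,138.7])
for d in(3,5,6,7,9):
    hb=rt+n*(90-34-d);e=c-hb;e-=n*(e@n);e*=12/np.linalg.norm(e)
    print(d,6*(proj("scene",hb+e)-proj("scene",rt)))
E
```

```text
19.6 [535.05 136.33 208.49] [-0.51 -0.36  3.63] [0.55 0.44 0.57] axial 3.6677026844069487 depth by force 5.198327780352395 lat u,w 0.620027810214893 0.08120733357127342
16.391796 3.25 40 [(12, np.float64(13.577917025189908)), (13, np.float64(14.793845166534997)), (14, np.float64(16.002486886147576)), (15, np.float64(17.203571307518025)), (16, np.float64(18.396848337508832))]
3 [ -37.93 -122.86]
5 [ -36.18 -117.21]
6 [ -35.31 -114.38]
7 [ -34.44 -111.57]
9 [ -32.7  -105.94]
```

View pics/znow.png

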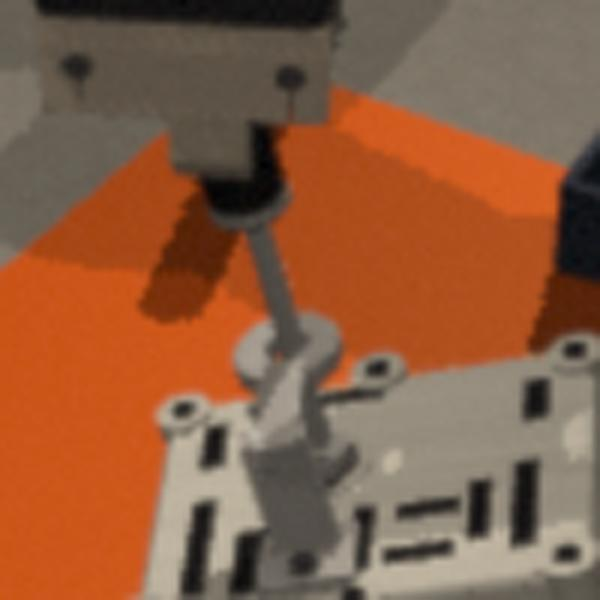

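Request:
{"method": "arm_command", "body": {
  "gripper": [15,15,15,15,15],
  "dp": [
    [-0.01,0,0.03],
    [0,0,0],
    [0,0,0],
    [0,0,0],
    [0,0,0]
  ],
  "twist": [0,0,0,0,0]
}}

```text
time: 20.23
tool_pos: [535.2, 136.4, 207.7]
tcp_rot: [3.142, 0.0, -2.659]
contact_force: [-1.0, -0.2, 3.0]
grip_width: 23.4
finger_force: 30.0
```

```bash
python3 avg.py
```

```text
21.025 [535.25 136.45 207.73] [-0.28 -0.37  3.96] [0.45 0.7  0.49] axial 3.928883470804761 depth by force 5.824660601450266 lat u,w 0.41715547722567986 0.19548938842759742
```

Axial force is 3.93 N, about 5.8 mm in, with the tilt at about 14.3° and the handle still gripped. I'm handing in.

```bash
python3 -c "
from plant import *
print(close_job())"
```

```text
the job is handed in; nothing more can be done
None
```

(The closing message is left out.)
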